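Raise and lock the telescopic counter lamp

ROBOT

A 7-joint arm with a two-finger parallel gripper is mounted at the origin on a cart in front of the work surface, level with it; the furniture and walls round the work are solid. World frame = base frame: x ahead of the robot, y to its left, z up, the work surface at z = 0. Lengths are in m, angles in rad, forces in N, time in s.
With the tool pointing down it reaches from about 0.375 to 0.925 m from the base axis. Payload 3.1 kg.
Tool frame: the origin (TCP) lies at the very end of the fingers, on their centre line; the grasp point (between the pads) lies 19 mm behind it (bot.pinch_z is the z of the grasp point in the tool frame, in m); z points along the fingers, y is the line along which they close (so a half turn about z gives the same grasp; the last joint's range is limited). The gripper opens to 85 mm and grips with 20 to 120 N. Pads are 22 mm wide; open, the fingers measure 114 mm over their backs; the gripper's body (76 mm by 85 mm) begins 54 mm behind the grasp point. The pads swing forward as they close: fully open they stand 13 mm farther back than shut.
Start: joints at [1.176, 0.383, 0.044, 1.598, -0.018, 1.161, -0.05], TCP at [0.19, -0.622, 0.231] pointing down, gripper open.
Joint ranges: [-2.61, 2.61], [-0.41, 2.15], [-1.48, 1.57], [0, 2.5], [-1.57, 4.71], [0.05, 1.97], [-2.85, 2.85]. Speed limits (rad/s): [2.79, 2.79, 3.14, 3.14, 3.14, 3.14, 3.14].

INTERFACE

Orientations are given as a rotation vector (axis times angle).
In Python, from station import bot, viewer gives the robot as it stands.
- The arm moves only by the tool send_rows, never from a script. Its argument "series" is a list of rows, each an object with "xyz": the shift along the world's x, y, z in normalised numbers (1 is 75 cm), a list of three; "rot": the turn, a rotation vector about the world's x, y, z in parts of the range, where 1.0 means 4 rad, a list of three; "claw": the opening, from -1 (shut) to 1 (fully open). A call has 1 to 12 rows; each row is the pose to reach, as a shift and turn from the pose commanded when the call began; what a row does not reach only later rows make up. A row lasts 1/10 s, in which the tool goes at most 50 mm and 8.59 degrees, less where a joint would pass 70% of its speed; a pose out of reach is approached as far as the arm can. Shift and turn numbers lie between -1 and 1, and a call with a number outside is refused. A call with a gripper value outside its range is refused whole. The fingers move at their own pace and stop on an object; "squeeze" is the grip in N (left out, the last holds). Time passes only in rows, so rows that repeat a pose let the fingers close. It gives the time, the measured TCP pose, the force, the opening and the grip force at its end, in the units of the state.
- bot.observe(): the state, without advancing time (a new reading comes with each control period).
- viewer.read_camera(name): name is "side" or "top"; returns a dict with "frame" (480x640x3 uint8, red, green, blue), "mtx" (3x3 intrinsics, pixels), "R" (3x3) and "t" (3): a world point X has camera coordinates R X + t. Camera axes: x right, y down, z forward; pixel columns grow to the right and rows downward; lengths in m; the calibration is good to about 2 mm. A picture is of the moment at which its call begins. There is no depth.
- bot.close_job(): hands the job in; it is judged then, once.
The state is a dict: "time": time; "qpos": joint angles; "qd": joint speeds; "joint_efforts": joint torques, N m; "tool_pos": TCP position; "ee_rot": TCP orientation; "ft_force": force on the tool from outside, world axes, zero at the start; "torque": the same for the moment, N m; "width": opening from 0.0 (shut) to 1.0 (fully open); "finger_force": force on a finger pad.
Only numpy, scipy, OpenCV 4.12 (cv2) and the standard library are available. Lean on these libraries where they do the work, as an engineer would, in place of code of your own. Each camera call takes 0.05 s, during which the arm holds its last target. There are 200 camera calls.

TASK

Raise the small counter lamp to its working height: draw its head up by the brass knob as far as it will go and, keeping it up there, turn it slowly clockwise (seen from above) until the red lock button springs out of the hole in the white tube; stop there, for turning on would force the button past the hole. Then let go, so that the lamp stays up on its lock by itself, and leave the things round it where they are.

Things in the scene. Friction and masses are not known exactly. Their poses are not given: they have to be found in the camera images.
- lamp: telescopic lamp, fixed to the worktop: dark steel foot 110 mm across, 15 mm high; upright white tube 34 mm across, 138 mm high. A steel stem comes out of the tube and carries the lamp's head (green shade, brass knob on top). Origin on the tube's axis at the worktop, z up; the lock hole is on its -x side.
- tube_top (a point): centre of the brass collar at the tube's top, 138 mm above the worktop. The steel stem (23 mm thick) slides up out of it and turns in it about the tube's axis. Drawing up takes about 3 to 9 N. Let go unlocked, the head (stem, shade and knob, 0.3 to 0.5 kg) sinks slowly down again.
- shade_base (a point): centre of the underside of the round green shade, 92 mm across and 24 mm high; 146 mm above the worktop while down, rising with the head. Nothing on the head shows which way it is turned. It must turn 0.3 to 1.45 rad clockwise from its start for the button to face the hole; it can turn on to a stop 0.5 rad past that. Turning takes under 0.1 N m, forcing the button past 0.2 to 0.4 N m.
- knob_grip (a point): point on the tube's axis at which to grip the round, ribbed brass knob (24 mm across, 38 mm high, standing on the shade): 12 mm below the knob's top, 26 mm above the shade, 196 mm above the worktop while down. It rises with the head but its axes do not turn with it.
- lock_hole (a point): centre of the lock hole, an upright slot about 11 mm wide and 14 mm high with a brass eyelet in the tube's outer face, 120 mm above the worktop; its axes are the lamp's, and the hole faces -x.
- lift (a joint): how far the head is drawn up, m: 0 down, 0.0975 at its upper stop. Between about 0.0925 and 0.0975 the lock button is level with the hole; locked and let go it rests at about 0.0925.
- lock_button (a joint): how far the red button (9 mm high, its sides sloped to a 5 mm wide crest; on the stem, sprung outward with 4 to 5 N) is out, m: about 0.001 inside the tube, unseen; 0.0085 sprung out, 4 mm proud of the tube. Level with the hole it begins to come out about 0.2 rad before facing it and is fully out within about 0.06 rad; let go when mostly out, it centres itself in the hole.
- bar_board: walnut bar board 175 x 270 x 18 mm lying flat right of the lamp; origin under its centre; a bystander, to be left alone
- lime_half: half a lime, 46 mm across, 25 mm high, cut face up on the board; origin under its centre; a bystander, to be left alone
- muddler: beech muddler 200 mm long, 26 mm square, lying on the board; origin under its middle, length along its y; a bystander, to be left alone
- salt_jar: salt jar with a black lid, 40 mm across, 105 mm high, standing left of the lamp; origin under its centre, z up; a bystander, to be left alone
- jigger: brass double-cone jigger, 44 mm across, 97 mm high, standing left of the lamp; origin under its centre, z up; a bystander, to be left alone
- bitters: small dropper bottle, 33 mm across, 102 mm high, standing left of the lamp; origin under its centre, z up; a bystander, to be left alone
- shaker: steel cocktail shaker, 69 mm across, 225 mm high, standing at the back left; origin under its centre, z up; a bystander, to be left alone
- lemon: lemon, 58 x 80 x 56 mm, lying at the back left; origin under its middle; a bystander, to be left alone
Things that resemble listed ones, but are neither listed nor needed, are in the scene too. Leave any blue look-alike of the lamp alone.

How it is judged:
At the end, for the whole second after the job is handed in: the head is up at working height (drawn up more than 88 mm of its 97.5 mm), the lock button is out through the hole (more than 6 mm of its 8.5 mm), and the head stands still on its lock, released (value of joint lift above 0.088 m and value of joint lock_button above 0.006 m and velocity of joint lift between -0.01 and 0.01 m/s); the robot touches nothing.
It fails at once if a bystander (board, lime half, muddler, salt jar, jigger or dropper bottle) is pushed more than 40 mm from its place (distance of any of bar_board, lime_half, muddler, salt_jar, jigger, bitters from where it was at the start of the episode above 0.04 m).
It fails at once if the salt jar, jigger or dropper bottle is tipped (leans more than about 35 degrees) (angle between any of salt_jar, jigger, bitters's own z axis and vertical above 0.6 rad).
It also fails if it takes over 48 s, if anything falls off the work surface, if the arm or the gripper's body presses on something with over 40 N, if the wrist force passes 120 N, or if a joint passes its speed limit or range.

## Working session

There is one attempt and no reset: what is moved stays moved. The work goes in short steps, Python scripts to look and compute and a tool call to move; the robot and the scene stay as the last step left them, time stands still between calls to the robot, and variables do not carry over. Pictures are saved under pics/ and viewed, at most 10 in all, crops included, and the job is handed in when it is done.

Besides the shell and the picture viewer there is one more tool, called after "Emit:" as name([rows], argument=value, ...), one row to a line, values as JSON. send_rows: Moves the arm, as the interface text tells. Its arguments: {"type":"object","properties":{"series":{"type":"array","items":{"type":"object","properties":{"xyz":{"type":"array","items":{"type":"number"}},"rot":{"type":"array","items":{"type":"number"}},"claw":{"type":"number"}}}},"squeeze":{"type":"number"}},"required":["series"]}

```bash
mkdir -p pics; ls
cat > h.py <<'E'
import cv2,numpy as np
from station import bot,viewer
def cam(n):
    d=viewer.read_camera(n); return d['frame'],np.array(d['mtx']),np.array(d['R']),np.array(d['t'])
def ray(c,u,v):
    _,K,R,t=c; d=R.T@np.linalg.inv(K)@np.array([u,v,1.]); return -R.T@t,d/np.linalg.norm(d)
def onz(c,u,v,z):
    o,d=ray(c,u,v); return o+d*(z-o[2])/d[2]
def tri(c1,p1,c2,p2):
    o1,d1=ray(c1,*p1);o2,d2=ray(c2,*p2)
    s=np.linalg.lstsq(np.c_[d1,-d2],o2-o1,rcond=None)[0]
    a=o1+s[0]*d1;b=o2+s[1]*d2; return (a+b)/2,np.linalg.norm(a-b)
def proj(c,X):
    _,K,R,t=c; p=K@(R@np.array(X)+t); return p[:2]/p[2]
def save(n,im): cv2.imwrite('pics/'+n,im[...,::-1])
E
python3 - <<'E'
from h import *
for n in('side','top'):
    c=cam(n);save(n+'0.png',c[0]);print(n,ray(c,320,240))
print(bot.observe(),bot.pinch_z)
E
```

```text
pics
side (array([-0.31912891,  0.81805289,  0.94092505]), array([ 0.59979284, -0.56425324, -0.56733309]))
top (array([0.31644863, 0.05726223, 1.43078699]), array([ 0.13468688, -0.01122005, -0.99082468]))
{'time': 0.1, 'qpos': array([ 1.17622233,  0.38375874,  0.04385661,  1.59942474, -0.01790681,
        1.1611973 , -0.04988924]), 'qd': array([ 0.00254454, -0.00223835,  0.0002544 , -0.0030876 ,  0.0019146 ,
        0.00052385,  0.00123706]), 'joint_efforts': array([ 2.93577534e-03, -4.34727001e+01,  1.02945250e+00, -2.50453198e+01,
        1.09111014e-02,  5.48897529e-03,  6.42335976e-06]), 'tool_pos': array([ 0.18982199, -0.62076906,  0.23000592]), 'ee_rot': array([-3.10473185e+00, -4.64223117e-01,  7.52222240e-04]), 'ft_force': array([-0.4743499 ,  0.01592264,  0.32313982]), 'torque': array([ 0.03505052, -0.0015068 ,  0.02001826]), 'finger_force': 0.0, 'width': 0.9982875939505239} -0.0187
```

View pics/side0.png

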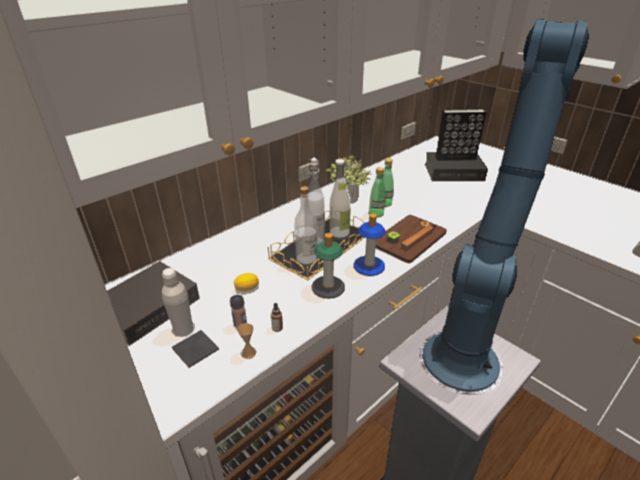

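View pics/top0.png

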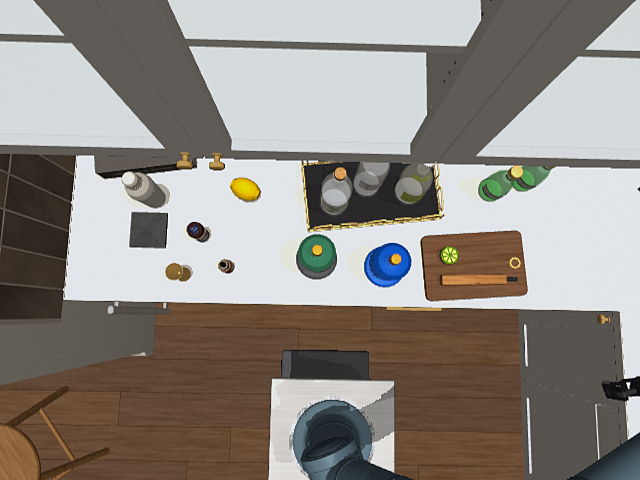

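The side view shows the green lamp at (328,265), the blue look-alike at (370,245) and green bottles at (380,190). In the top view the lamp is at (317,255), the blue one at (388,262) and the bottles at (495,185) and (525,178). By the description I choose the green-shaded lamp with the white tube and dark foot, and will check it in a close crop.

Run:
```python
from h import *
S=cam('side');T=cam('top')
a=cv2.resize(S[0][225:305,295:365],None,fx=5.7,fy=5.7,interpolation=cv2.INTER_CUBIC)[:456,:399]
b=cv2.resize(T[0][220:300,282:352],None,fx=5.7,fy=5.7,interpolation=cv2.INTER_CUBIC)[:456,:399]
save('crop1.png',np.hstack([a,b]))
def mask(c,lo,hi,box):
    h=cv2.cvtColor(c[0],cv2.COLOR_RGB2HSV); m=cv2.inRange(h,lo,hi); k=np.zeros_like(m); x0,y0,x1,y1=box;k[y0:y1,x0:x1]=m[y0:y1,x0:x1]
    return k
for n,c,box in(('side',S,(300,225,350,300)),('top',T,(290,225,345,290))):
    for nm,lo,hi in(('brass',(8,120,90),(28,255,255)),('green',(55,80,20),(95,255,255))):
        m=mask(c,lo,hi,box); nl,l,st,ce=cv2.connectedComponentsWithStats(m)
        print(n,nm,[(s.tolist(),e.round(1).tolist()) for s,e in zip(st[1:],ce[1:]) if s[4]>8])
```

```text
side brass [([325, 232, 8, 15, 89], [328.3, 238.7]), ([344, 245, 6, 7, 13], [346.8, 248.1]), ([300, 267, 23, 12, 43], [311.9, 273.2])]
side green [([315, 242, 28, 17, 337], [328.2, 250.8])]
top brass [([313, 225, 11, 6, 36], [317.1, 227.4]), ([322, 225, 20, 5, 44], [330.6, 227.2]), ([312, 245, 10, 10, 84], [316.7, 249.5])]
top green [([298, 235, 38, 37, 985], [316.6, 253.0])]
```

View pics/crop1.png

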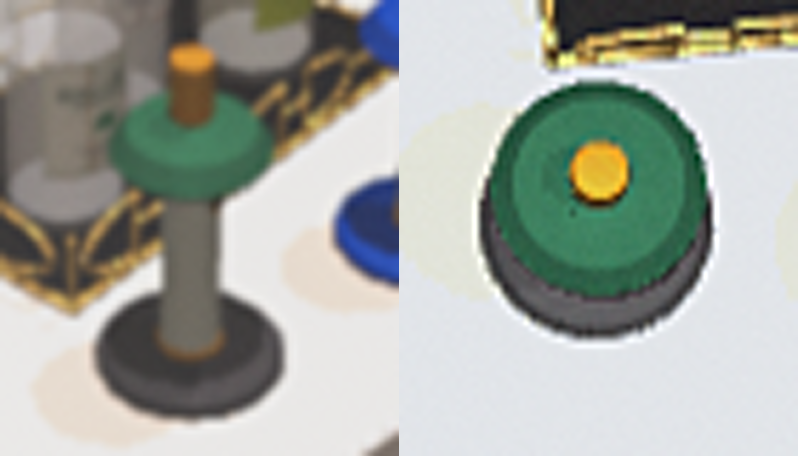

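The crop shows the green shade, brass knob, white tube and dark foot: the right lamp. Knob top is at side (328,235) and top (317,249.5). No hole or red is visible from here yet.

Run:
```python
from h import *
from scipy.spatial.transform import Rotation as Ro
S=cam('side');T=cam('top')
k,e=tri(S,(328.2,235.),T,(316.8,249.3));print('knobtop',k,e)
# shade outline check & foot: dark foot bottom, via onz
print('topcam@.208',onz(T,316.8,249.3,.208),'side@.208',onz(S,328.2,235,.208))
# neighbours rough
for n,u,v,z in(('bottleneck',340,173,.3),('bottle2',372,170,.3),('lampblue',396,259,.208),('bitters',226,266,.1),('jar',196,231,.105),('tray corner',310,228,.0)):
    print(n,onz(T,u,v,z).round(3))
o=bot.observe();R=Ro.from_rotvec(o['ee_rot']).as_matrix();print(R.round(3),o['tool_pos'])
```

```text
knobtop [0.46129833 0.05021506 0.2049659 ] 0.00023264180642035303
topcam@.208 [0.46102657 0.05031017 0.208     ] side@.208 [0.45798519 0.05331308 0.208     ]
bottleneck [0.617 0.004 0.3  ]
bottle2 [ 0.626 -0.065  0.3  ]
lampblue [ 0.443 -0.131  0.208]
bitters [0.427 0.273 0.1  ]
jar [0.512 0.351 0.105]
tray corner [0.543 0.069 0.   ]
[[ 0.956  0.293 -0.   ]
 [ 0.293 -0.956  0.001]
 [ 0.    -0.001 -1.   ]] [ 0.19004145 -0.62127932  0.23077898]
```

The manual's scale: shifts go in shares of 75 cm and turns go in shares of 4 rad. Converting my numbers, 46 cm / 75 = 0.6133, 42 cm / 75 = 0.56, 1.5 rad / 4 = 0.375.

Emit:
send_rows([
  {"xyz": [0, 0, 0.0667], "rot": [0, 0, 0], "claw": 1},
  {"xyz": [0.0133, 0.0267, 0.1333], "rot": [0, 0, 0.035], "claw": 1},
  {"xyz": [0.04, 0.08, 0.1333], "rot": [0, 0, 0.07], "claw": 1},
  {"xyz": [0.0667, 0.14, 0.1333], "rot": [0, 0, 0.105], "claw": 1},
  {"xyz": [0.0867, 0.2, 0.1333], "rot": [0, 0, 0.14], "claw": 1},
  {"xyz": [0.1093, 0.26, 0.1333], "rot": [0, 0, 0.175], "claw": 1},
  {"xyz": [0.1333, 0.32, 0.1333], "rot": [0, 0, 0.21], "claw": 1},
  {"xyz": [0.1573, 0.38, 0.1333], "rot": [0, 0, 0.245], "claw": 1},
  {"xyz": [0.18, 0.44, 0.1333], "rot": [0, 0, 0.28], "claw": 1},
  {"xyz": [0.2027, 0.5, 0.1333], "rot": [0, 0, 0.315], "claw": 1},
  {"xyz": [0.2267, 0.56, 0.1333], "rot": [0, 0, 0.35], "claw": 1},
  {"xyz": [0.2467, 0.6133, 0.1333], "rot": [0, 0, 0.375], "claw": 1},
])

```text
time: 1.5
tool_pos: [0.3757, -0.159, 0.3316]
ee_rot: [1.949, 2.463, -0.0]
ft_force: [1.0, 0.0, -0.3]
width: 1.0
finger_force: 0.0
```

To row units: 21 cm / 75 = 0.28, 17.5 cm / 75 = 0.2333.

Emit:
send_rows([
  {"xyz": [0.0267, 0.06, 0], "rot": [0, 0, 0], "claw": 1},
  {"xyz": [0.0533, 0.12, 0], "rot": [0, 0, 0], "claw": 1},
  {"xyz": [0.08, 0.18, 0], "rot": [0, 0, 0], "claw": 1},
  {"xyz": [0.1, 0.2333, 0], "rot": [0, 0, 0], "claw": 1},
  {"xyz": [0.1133, 0.28, 0], "rot": [0, 0, 0], "claw": 1},
  {"xyz": [0.1133, 0.28, -0.0267], "rot": [0, 0, 0], "claw": 1},
  {"xyz": [0.1133, 0.28, -0.0533], "rot": [0, 0, 0], "claw": 1},
  {"xyz": [0.1133, 0.28, -0.0533], "rot": [0, 0, 0], "claw": 1},
  {"xyz": [0.1133, 0.28, -0.0533], "rot": [0, 0, 0], "claw": 1},
])

```text
time: 2.4
tool_pos: [0.4599, 0.0482, 0.2913]
ee_rot: [-1.957, -2.457, 0.001]
ft_force: [0.8, 0.2, -0.3]
width: 0.999
finger_force: 0.0
```

Run:
```python
from h import *
o=bot.observe();print(o['time'],o['tool_pos'],o['ee_rot'],o['qpos'],o['ft_force'],o['torque'])
S=cam('side');T=cam('top')
a=cv2.resize(S[0][165:305,255:395],None,fx=2.85,fy=2.85,interpolation=cv2.INTER_CUBIC)
b=cv2.resize(T[0][180:320,242:382],None,fx=2.85,fy=2.85,interpolation=cv2.INTER_CUBIC)
save('crop2.png',np.hstack([a,b]))
p=o['tool_pos'];print(proj(S,p),proj(T,p))
```

```text
2.4 [0.45989629 0.04822548 0.29134168] [-1.95680379e+00 -2.45705724e+00  5.96172866e-04] [ 0.57307095  0.00296968 -0.75563402  1.92533946  0.0020037   1.21473318
  0.04245012] [ 0.7640709   0.15537996 -0.26585272] [0.01549878 0.0057457  0.01208413]
[329.23878402 210.06805221] [318.0830985  245.26830664]
```

View pics/crop2.png

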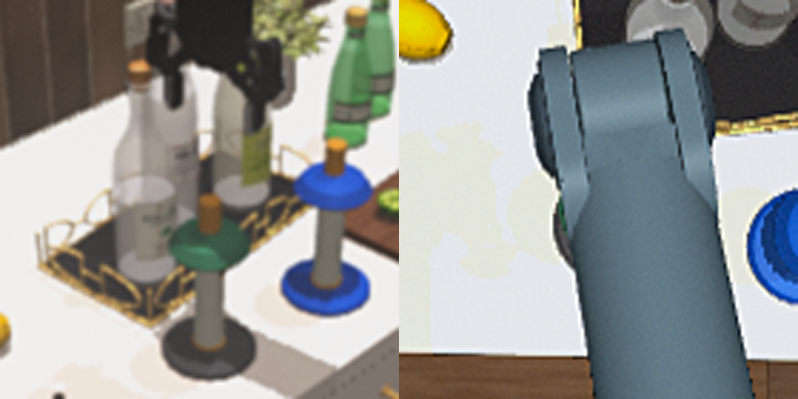

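To row units: -11.1 cm / 75 = -0.148, -10.3 cm / 75 = -0.1373.

Emit:
send_rows([
  {"xyz": [0.0013, 0.0027, -0.04], "claw": 1, "rot": [0, 0, 0]},
  {"xyz": [0.0013, 0.0027, -0.08], "claw": 0.5, "rot": [0, 0, 0]},
  {"xyz": [0.0013, 0.0027, -0.1133], "claw": 0, "rot": [0, 0, 0]},
  {"xyz": [0.0013, 0.0027, -0.1373], "claw": 0, "rot": [0, 0, 0]},
  {"xyz": [0.0013, 0.0027, -0.148], "claw": 0, "rot": [0, 0, 0]},
  {"xyz": [0.0013, 0.0027, -0.148], "claw": 0, "rot": [0, 0, 0]},
  {"xyz": [0.0013, 0.0027, -0.148], "claw": 0, "rot": [0, 0, 0]},
  {"xyz": [0.0013, 0.0027, -0.148], "claw": 0, "rot": [0, 0, 0]},
], squeeze=40)

```text
time: 3.3
tool_pos: [0.4624, 0.0505, 0.1818]
ee_rot: [1.956, 2.456, 0.003]
ft_force: [-0.5, -0.2, -0.9]
width: 0.504
finger_force: 0.0
```

Run:
```python
from h import *
o=bot.observe();print(o['time'],o['tool_pos'],o['ft_force'],o['torque'])
S=cam('side')
save('crop3.png',cv2.resize(S[0][205:295,285:375],None,fx=6,fy=6,interpolation=cv2.INTER_CUBIC))
```

```text
3.3 [0.46242548 0.05054219 0.18175706] [-0.50381835 -0.24272022 -0.87438786] [ 0.03302077  0.01014392 -0.00098737]
```

View pics/crop3.png

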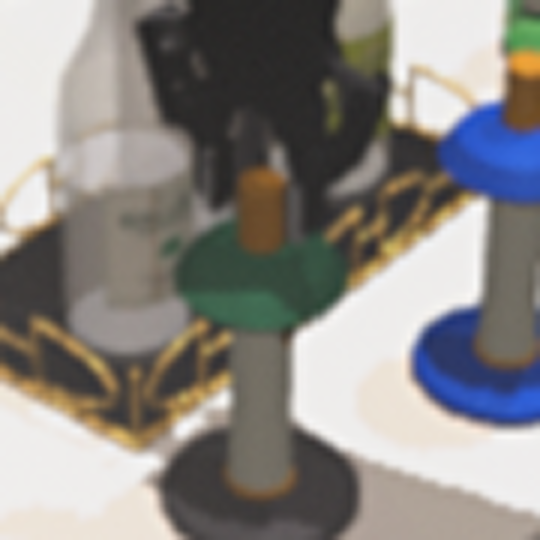

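Run:
```python
from h import *
S=cam('side');o=bot.observe();p=o['tool_pos']
y=np.array([np.cos(.23),np.sin(.23),0])
f=lambda X:((proj(S,X)-[285,205])*6).round()
for X in(p,p+.021*y+[0,0,.005],p-.021*y+[0,0,.005],p+.0*y+[0,0,.026],[.461,.0503,.208],[.461,.0503,.17],[.461,.0503,0]):print(np.round(X,3),f(X))
```

```text
[0.462 0.051 0.181] [257. 218.]
[0.483 0.055 0.186] [222. 197.]
[0.442 0.046 0.186] [292. 223.]
[0.462 0.051 0.207] [257. 175.]
[0.461 0.05  0.208] [259. 175.]
[0.461 0.05  0.17 ] [259. 238.]
[0.461 0.05  0.   ] [256. 493.]
```

Knob top at crop (260,175) sits between the fingertips at about (210,200) and (297,220), matching the projections. So the grasp straddles the knob; now I lower a little and close.

To row units: -0.4 cm / 75 = -0.0053, -0.1 cm / 75 = -0.0013.

Emit:
send_rows([
  {"xyz": [-0.0013, 0, -0.0053], "claw": 0, "rot": [0, 0, 0]},
  {"xyz": [-0.0013, 0, -0.0053], "claw": -0.3, "rot": [0, 0, 0]},
  {"xyz": [-0.0013, 0, -0.0053], "claw": -1, "rot": [0, 0, 0]},
  {"xyz": [-0.0013, 0, -0.0053], "claw": -1, "rot": [0, 0, 0]},
  {"xyz": [-0.0013, 0, -0.0053], "claw": -1, "rot": [0, 0, 0]},
  {"xyz": [-0.0013, 0, -0.0053], "claw": -1, "rot": [0, 0, 0]},
  {"xyz": [-0.0013, 0, -0.0053], "claw": -1, "rot": [0, 0, 0]},
], squeeze=45)

```text
time: 4.1
tool_pos: [0.4611, 0.0507, 0.1765]
ee_rot: [1.956, 2.457, 0.003]
ft_force: [5.2, 1.1, -3.2]
width: 0.269
finger_force: 44.3
```

Run:
```python
from h import *
o=bot.observe()
for k in('time','tool_pos','ft_force','torque','width','finger_force'):print(k,o[k])
```

```text
time 4.1
tool_pos [0.46111361 0.05066899 0.17653849]
ft_force [ 5.22999316  1.145107   -3.22189844]
torque [ 0.22192436 -1.03446857 -0.00991726]
width 0.2685777224833647
finger_force 44.332215785980225
```

To row units: 9.5 cm / 75 = 0.1267, 9.1 cm / 75 = 0.1213.

Emit:
send_rows([
  {"xyz": [0.0013, 0, 0.0067], "claw": -1, "rot": [0, 0, 0]},
  {"xyz": [0.0013, 0, 0.02], "claw": -1, "rot": [0, 0, 0]},
  {"xyz": [0.0013, 0, 0.0333], "claw": -1, "rot": [0, 0, 0]},
  {"xyz": [0.0013, 0, 0.0467], "claw": -1, "rot": [0, 0, 0]},
  {"xyz": [0.0013, 0, 0.06], "claw": -1, "rot": [0, 0, 0]},
  {"xyz": [0.0013, 0, 0.0733], "claw": -1, "rot": [0, 0, 0]},
  {"xyz": [0.0013, 0, 0.0867], "claw": -1, "rot": [0, 0, 0]},
  {"xyz": [0.0013, 0, 0.1], "claw": -1, "rot": [0, 0, 0]},
  {"xyz": [0.0013, 0, 0.1133], "claw": -1, "rot": [0, 0, 0]},
  {"xyz": [0.0013, 0, 0.1213], "claw": -1, "rot": [0, 0, 0]},
  {"xyz": [0.0013, 0, 0.1267], "claw": -1, "rot": [0, 0, 0]},
  {"xyz": [0.0013, 0, 0.1267], "claw": -1, "rot": [0, 0, 0]},
])

```text
time: 5.3
tool_pos: [0.4612, 0.0507, 0.2712]
ee_rot: [1.956, 2.458, 0.001]
ft_force: [4.8, 1.8, -2.9]
width: 0.266
finger_force: 44.8
```

```bash
cat > st.py <<'E'
from h import *
import sys
o=bot.observe()
for k in('time','tool_pos','ft_force','torque','width','finger_force'):print(k,np.round(o[k],4))
S=cam('side')
f=S[0][225:265,305:350]
h=cv2.cvtColor(f,cv2.COLOR_RGB2HSV);m=cv2.inRange(h,(0,110,60),(8,255,255))|cv2.inRange(h,(172,110,60),(180,255,255))
print('red',cv2.countNonZero(m),np.argwhere(m)[:,::-1].mean(0)+[305,225] if m.any() else '')
if len(sys.argv)>1: save(sys.argv[1],cv2.resize(S[0][200:290,285:375],None,fx=6,fy=6,interpolation=cv2.INTER_CUBIC))
E
python3 st.py up.png
```

```text
time 5.3
tool_pos [0.4612 0.0507 0.2712]
ft_force [ 4.8207  1.8089 -2.9475]
torque [ 0.2597 -1.0104 -0.0051]
width 0.2659
finger_force 44.8238
red 0
```

View pics/up.png

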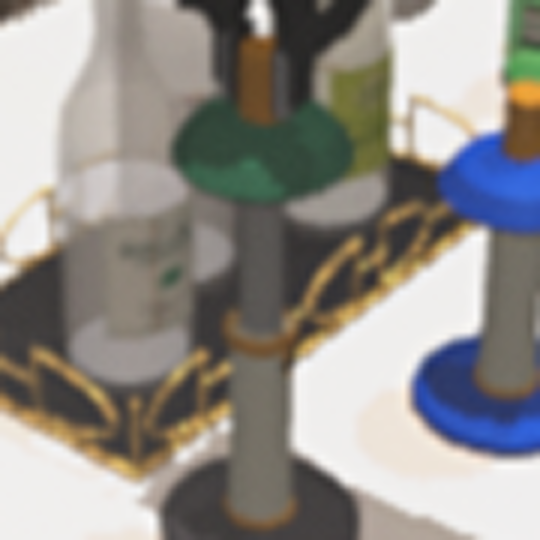

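The head is up: shade at crop (262,150), steel stem showing above the collar at (258,330). No hole shows on this side, so I must feel for the lock by torque. Now up to the stop.

To row units: 0.3 cm / 75 = 0.004, 0.2 cm / 75 = 0.0027.

Emit:
send_rows([
  {"xyz": [0.0013, 0, 0.0013], "claw": -1, "rot": [0, 0, 0]},
  {"xyz": [0.0027, 0, 0.0027], "claw": -1, "rot": [0, 0, 0]},
  {"xyz": [0.0027, 0, 0.004], "claw": -1, "rot": [0, 0, 0]},
  {"xyz": [0.0027, 0, 0.004], "claw": -1, "rot": [0, 0, 0]},
])

```text
time: 5.75
tool_pos: [0.4618, 0.0505, 0.2735]
ee_rot: [-1.955, -2.456, 0.003]
ft_force: [1.4, 0.8, -5.9]
width: 0.267
finger_force: 44.7
```

```bash
python3 st.py
```

```text
time 5.75
tool_pos [0.4618 0.0505 0.2735]
ft_force [ 1.4343  0.8346 -5.8949]
torque [ 0.3315 -0.2636  0.0155]
width 0.2665
finger_force 44.7169
red 0
```

To row units: 0.1 cm / 75 = 0.0013, 0.05 cm / 75 = 0.0007, -0.06 rad / 4 = -0.015.

Emit:
send_rows([
  {"xyz": [0.0007, 0, 0.0013], "claw": -1, "rot": [0, 0, 0]},
  {"xyz": [0.0007, 0, 0.0013], "claw": -1, "rot": [0, 0, -0.005]},
  {"xyz": [0.0007, 0, 0.0013], "claw": -1, "rot": [0, 0, -0.01]},
  {"xyz": [0.0007, 0, 0.0013], "claw": -1, "rot": [0, 0, -0.015]},
  {"xyz": [0.0007, 0, 0.0013], "claw": -1, "rot": [0, 0, -0.015]},
])

```text
time: 6.3
tool_pos: [0.4622, 0.0505, 0.2742]
ee_rot: [-2.029, -2.395, 0.003]
ft_force: [-1.3, 2.2, -10.6]
width: 0.262
finger_force: 44.6
```

```bash
python3 st.py
```

```text
time 6.3
tool_pos [0.4622 0.0505 0.2742]
ft_force [ -1.3152   2.2381 -10.6065]
torque [0.5172 0.3047 0.0096]
width 0.2621
finger_force 44.5852
red 0
```

To row units: -0.08 rad / 4 = -0.02.

Emit:
send_rows([
  {"xyz": [0, 0, 0], "claw": -1, "rot": [0, 0, -0.005]},
  {"xyz": [0, 0, 0], "claw": -1, "rot": [0, 0, -0.01]},
  {"xyz": [0, 0, 0], "claw": -1, "rot": [0, 0, -0.015]},
  {"xyz": [0, 0, 0], "claw": -1, "rot": [0, 0, -0.02]},
])

```text
time: 6.75
tool_pos: [0.4624, 0.0504, 0.2743]
ee_rot: [-2.124, -2.312, 0.003]
ft_force: [-2.2, 2.6, -15.0]
width: 0.262
finger_force: 44.7
```

```bash
python3 st.py
```

```text
time 6.75
tool_pos [0.4624 0.0504 0.2743]
ft_force [ -2.1703   2.6319 -14.9987]
torque [0.5926 0.566  0.0444]
width 0.2622
finger_force 44.6656
red 0
```

To row units: -0.05 cm / 75 = -0.0007, -0.08 rad / 4 = -0.02.

Emit:
send_rows([
  {"xyz": [-0.0007, 0, -0.0007], "claw": -1, "rot": [0, 0, -0.005]},
  {"xyz": [-0.0007, 0, -0.0007], "claw": -1, "rot": [0, 0, -0.01]},
  {"xyz": [-0.0007, 0, -0.0007], "claw": -1, "rot": [0, 0, -0.015]},
  {"xyz": [-0.0007, 0, -0.0007], "claw": -1, "rot": [0, 0, -0.02]},
])

```text
time: 7.2
tool_pos: [0.4626, 0.0504, 0.2743]
ee_rot: [-2.216, -2.226, 0.001]
ft_force: [-3.2, 2.7, -15.4]
width: 0.265
finger_force: 44.7
```

```bash
python3 st.py
```

```text
time 7.2
tool_pos [0.4626 0.0504 0.2743]
ft_force [ -3.1703   2.7305 -15.4233]
torque [0.6046 0.7407 0.0041]
width 0.2646
finger_force 44.7184
red 0
```

To row units: -0.1 cm / 75 = -0.0013, -0.05 cm / 75 = -0.0007, -0.06 rad / 4 = -0.015.

Emit:
send_rows([
  {"xyz": [-0.0013, -0.0007, -0.0007], "claw": -1, "rot": [0, 0, -0.005]},
  {"xyz": [-0.0013, -0.0007, -0.0007], "claw": -1, "rot": [0, 0, -0.01]},
  {"xyz": [-0.0013, -0.0007, -0.0007], "claw": -1, "rot": [0, 0, -0.015]},
])

```text
time: 7.55
tool_pos: [0.4623, 0.0503, 0.2743]
ee_rot: [2.282, 2.159, 0.001]
ft_force: [-1.6, 3.6, -17.1]
width: 0.267
finger_force: 44.8
```

```bash
python3 st.py
```

```text
time 7.55
tool_pos [0.4623 0.0503 0.2743]
ft_force [ -1.6286   3.6171 -17.0685]
torque [ 8.377e-01  4.921e-01 -7.000e-04]
width 0.2673
finger_force 44.7578
red 0
```

To row units: -0.1 cm / 75 = -0.0013, 0.05 cm / 75 = 0.0007, -0.02 rad / 4 = -0.005.

Emit:
send_rows([
  {"xyz": [0, 0.0007, -0.0013], "claw": -1, "rot": [0, 0, -0.005]},
  {"xyz": [0, 0.0013, -0.0013], "claw": -1, "rot": [0, 0, -0.01]},
  {"xyz": [0, 0.0013, -0.0013], "claw": -1, "rot": [0, 0, -0.015]},
])

```text
time: 7.9
tool_pos: [0.4626, 0.0506, 0.2742]
ee_rot: [2.345, 2.088, 0.0]
ft_force: [-2.2, 1.7, -9.1]
width: 0.27
finger_force: 45.5
```

```bash
python3 st.py
```

```text
time 7.9
tool_pos [0.4626 0.0506 0.2742]
ft_force [-2.211   1.6708 -9.1073]
torque [0.536  0.9568 0.0159]
width 0.2697
finger_force 45.5408
red 0
```

To row units: -0.02 rad / 4 = -0.005.

Emit:
send_rows([
  {"xyz": [0, 0, 0], "claw": -1, "rot": [0, 0, -0.005]},
  {"xyz": [0, 0, 0], "claw": -1, "rot": [0, 0, -0.01]},
  {"xyz": [0, 0, 0], "claw": -1, "rot": [0, 0, -0.015]},
])

```text
time: 8.25
tool_pos: [0.4627, 0.0507, 0.2741]
ee_rot: [2.407, 2.017, 0.001]
ft_force: [-3.7, 1.3, -6.6]
width: 0.267
finger_force: 45.9
```

```bash
python3 st.py
```

```text
time 8.25
tool_pos [0.4627 0.0507 0.2741]
ft_force [-3.666   1.2612 -6.6006]
torque [ 0.3536  1.0082 -0.008 ]
width 0.2674
finger_force 45.8789
red 0
```

To row units: -0.1 cm / 75 = -0.0013, -0.05 cm / 75 = -0.0007, -0.06 rad / 4 = -0.015.

Emit:
send_rows([
  {"xyz": [-0.0007, 0, 0.0004], "claw": -1, "rot": [0, 0, -0.005]},
  {"xyz": [-0.0013, 0, 0.0004], "claw": -1, "rot": [0, 0, -0.01]},
  {"xyz": [-0.0013, 0, 0.0004], "claw": -1, "rot": [0, 0, -0.015]},
])

```text
time: 8.6
tool_pos: [0.4623, 0.0507, 0.2741]
ee_rot: [2.466, 1.943, 0.004]
ft_force: [0.4, 1.0, -7.4]
width: 0.264
finger_force: 45.8
```

```bash
python3 st.py
```

```text
time 8.6
tool_pos [0.4623 0.0507 0.2741]
ft_force [ 0.4357  0.9781 -7.3501]
torque [0.2786 0.2332 0.0318]
width 0.2641
finger_force 45.8047
red 0
```

To row units: 0.03 cm / 75 = 0.0004, -0.06 rad / 4 = -0.015.

Emit:
send_rows([
  {"xyz": [0, 0, 0.0004], "claw": -1, "rot": [0, 0, -0.005]},
  {"xyz": [0, 0, 0.0004], "claw": -1, "rot": [0, 0, -0.01]},
  {"xyz": [0, 0, 0.0004], "claw": -1, "rot": [0, 0, -0.015]},
])

```text
time: 8.95
tool_pos: [0.4621, 0.0508, 0.2742]
ee_rot: [2.523, 1.869, 0.003]
ft_force: [2.8, -0.2, -8.3]
width: 0.263
finger_force: 45.6
```

```bash
python3 st.py
```

```text
time 8.95
tool_pos [0.4621 0.0508 0.2742]
ft_force [ 2.8218 -0.2385 -8.3322]
torque [ 0.138  -0.3484  0.0698]
width 0.2632
finger_force 45.5768
red 0
```

To row units: 0.05 cm / 75 = 0.0007, -0.04 rad / 4 = -0.01.

Emit:
send_rows([
  {"xyz": [0.0007, 0, 0], "claw": -1, "rot": [0, 0, -0.005]},
  {"xyz": [0.0007, 0, 0], "claw": -1, "rot": [0, 0, -0.01]},
])

```text
time: 9.2
tool_pos: [0.4622, 0.0508, 0.2741]
ee_rot: [2.561, 1.819, 0.002]
ft_force: [3.2, -0.5, -8.5]
width: 0.266
finger_force: 45.6
```

```bash
python3 st.py
```

```text
time 9.2
tool_pos [0.4622 0.0508 0.2741]
ft_force [ 3.195  -0.5205 -8.5438]
torque [ 0.0829 -0.4363 -0.0061]
width 0.266
finger_force 45.6479
red 0
```

To row units: 0.1 cm / 75 = 0.0013, -0.04 rad / 4 = -0.01.

Emit:
send_rows([
  {"xyz": [0.0013, 0, 0], "claw": -1, "rot": [0, 0, 0]},
  {"xyz": [0.0013, 0, 0], "claw": -1, "rot": [0, 0, -0.005]},
  {"xyz": [0.0013, 0, 0], "claw": -1, "rot": [0, 0, -0.01]},
], squeeze=80)

```text
time: 9.55
tool_pos: [0.4625, 0.0508, 0.2742]
ee_rot: [2.597, 1.768, -0.001]
ft_force: [-0.2, 0.4, -4.9]
width: 0.258
finger_force: 78.5
```

```bash
python3 st.py
```

```text
time 9.55
tool_pos [0.4625 0.0508 0.2742]
ft_force [-0.2229  0.3668 -4.8606]
torque [0.0276 0.1121 0.0207]
width 0.2581
finger_force 78.4703
red 0
```

To row units: 0.05 cm / 75 = 0.0007, -0.06 rad / 4 = -0.015.

Emit:
send_rows([
  {"xyz": [0, 0, 0.0007], "claw": -1, "rot": [0, 0, -0.005]},
  {"xyz": [0, 0, 0.0007], "claw": -1, "rot": [0, 0, -0.01]},
  {"xyz": [0, 0, 0.0007], "claw": -1, "rot": [0, 0, -0.015]},
])

```text
time: 9.9
tool_pos: [0.4626, 0.0508, 0.2743]
ee_rot: [2.649, 1.689, -0.0]
ft_force: [0.5, 0.5, -6.7]
width: 0.255
finger_force: 78.5
```

```bash
python3 st.py
```

```text
time 9.9
tool_pos [0.4626 0.0508 0.2743]
ft_force [ 0.4968  0.5224 -6.6731]
torque [ 0.0476 -0.1078 -0.0003]
width 0.2555
finger_force 78.5187
red 0
```

To row units: 0.03 cm / 75 = 0.0004, -0.06 rad / 4 = -0.015.

Emit:
send_rows([
  {"xyz": [0, 0, 0.0004], "claw": -1, "rot": [0, 0, -0.005]},
  {"xyz": [0, 0, 0.0004], "claw": -1, "rot": [0, 0, -0.01]},
  {"xyz": [0, 0, 0.0004], "claw": -1, "rot": [0, 0, -0.015]},
])

```text
time: 10.25
tool_pos: [0.4625, 0.0508, 0.2743]
ee_rot: [-2.698, -1.608, 0.0]
ft_force: [1.1, 1.4, -8.0]
width: 0.259
finger_force: 79.0
```

```bash
python3 st.py
```

```text
time 10.25
tool_pos [0.4625 0.0508 0.2743]
ft_force [ 1.1409  1.4116 -8.0334]
torque [ 0.2951 -0.0648 -0.1868]
width 0.2593
finger_force 78.9856
red 0
```

Torque is now -0.19 N m, meaning the head pulls the tool on clockwise, as a springing button would. I continue in small steps.

To row units: -0.04 rad / 4 = -0.01.

Emit:
send_rows([
  {"xyz": [0, 0, 0], "claw": -1, "rot": [0, 0, -0.005]},
  {"xyz": [0, 0, 0], "claw": -1, "rot": [0, 0, -0.01]},
  {"xyz": [0, 0, 0], "claw": -1, "rot": [0, 0, -0.01]},
])

```text
time: 10.6
tool_pos: [0.4624, 0.051, 0.2743]
ee_rot: [-2.729, -1.555, 0.001]
ft_force: [1.3, 1.0, -10.0]
width: 0.259
finger_force: 78.8
```

```bash
python3 st.py
```

```text
time 10.6
tool_pos [0.4624 0.051  0.2743]
ft_force [ 1.2618  0.9835 -9.9579]
torque [ 0.1222 -0.3353 -0.2118]
width 0.2589
finger_force 78.8076
red 1 [333. 259.]
```

To row units: -0.04 rad / 4 = -0.01.

Emit:
send_rows([
  {"xyz": [0, 0, 0], "claw": -1, "rot": [0, 0, -0.005]},
  {"xyz": [0, 0, 0], "claw": -1, "rot": [0, 0, -0.01]},
  {"xyz": [0, 0, 0], "claw": -1, "rot": [0, 0, -0.01]},
])

```text
time: 10.95
tool_pos: [0.4624, 0.0509, 0.2743]
ee_rot: [-2.76, -1.501, 0.001]
ft_force: [1.9, 0.6, -12.8]
width: 0.259
finger_force: 78.7
```

```bash
python3 st.py red.png
```

```text
time 10.95
tool_pos [0.4624 0.0509 0.2743]
ft_force [  1.8523   0.5552 -12.7877]
torque [ 0.0461 -0.4382 -0.2282]
width 0.2591
finger_force 78.6935
red 4 [333.5 258. ]
```

View pics/red.png

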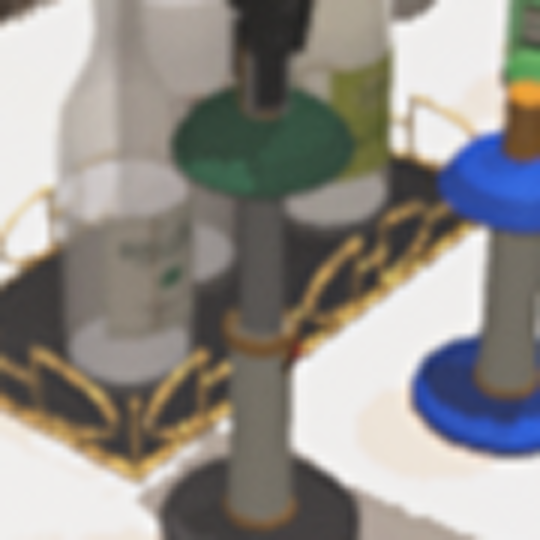

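The red button now shows at crop (297,350), on the tube's right edge at hole height. The torque still pulls clockwise, so I go on a little.

To row units: -0.03 cm / 75 = -0.0004, -0.04 rad / 4 = -0.01.

Emit:
send_rows([
  {"xyz": [0, 0, -0.0004], "claw": -1, "rot": [0, 0, -0.005]},
  {"xyz": [0, 0, -0.0004], "claw": -1, "rot": [0, 0, -0.01]},
  {"xyz": [0, 0, -0.0004], "claw": -1, "rot": [0, 0, -0.01]},
])

```text
time: 11.3
tool_pos: [0.4625, 0.0508, 0.2743]
ee_rot: [2.789, 1.445, -0.001]
ft_force: [1.1, 0.6, -10.7]
width: 0.263
finger_force: 78.7
```

```bash
python3 st.py
```

```text
time 11.3
tool_pos [0.4625 0.0508 0.2743]
ft_force [  1.0601   0.5637 -10.6841]
torque [ 0.0522 -0.213  -0.057 ]
width 0.2627
finger_force 78.7014
red 3 [333.66666667 258.        ]
```

Torque has fallen to about zero with the button out, so I stop turning and lower gently to test that it rests on its lock.

Emit:
send_rows([
  {"xyz": [0, 0, -0.002], "claw": -1, "rot": [0, 0, 0]},
  {"xyz": [0, 0, -0.004], "claw": -1, "rot": [0, 0, 0]},
  {"xyz": [0, 0, -0.006], "claw": -1, "rot": [0, 0, 0]},
  {"xyz": [0, 0, -0.008], "claw": -1, "rot": [0, 0, 0]},
  {"xyz": [0, 0, -0.0093], "claw": -1, "rot": [0, 0, 0]},
  {"xyz": [0, 0, -0.0093], "claw": -1, "rot": [0, 0, 0]},
])

```text
time: 11.95
tool_pos: [0.4632, 0.0511, 0.2688]
ee_rot: [2.788, 1.446, 0.001]
ft_force: [-4.5, -1.2, 5.5]
width: 0.26
finger_force: 80.5
```

```bash
python3 st.py
```

```text
time 11.95
tool_pos [0.4632 0.0511 0.2688]
ft_force [-4.5106 -1.1625  5.4652]
torque [-0.0612  1.071  -0.082 ]
width 0.2605
finger_force 80.5401
red 3 [333.33333333 259.33333333]
```

The lock bears: upward force of +5.5 N at about 92 mm of lift. Now I release and withdraw upward.

To row units: 0.3 cm / 75 = 0.004, 0.15 cm / 75 = 0.002.

Emit:
send_rows([
  {"xyz": [0, 0, 0.002], "claw": -1, "rot": [0, 0, 0]},
  {"xyz": [0, 0, 0.002], "claw": -0.2, "rot": [0, 0, 0]},
  {"xyz": [0, 0, 0.0027], "claw": 0.2, "rot": [0, 0, 0]},
  {"xyz": [0, 0, 0.004], "claw": 0.4, "rot": [0, 0, 0]},
  {"xyz": [0, 0, 0.004], "claw": 0.4, "rot": [0, 0, 0]},
  {"xyz": [0, 0, 0.004], "claw": 0.4, "rot": [0, 0, 0]},
])

```text
time: 12.6
tool_pos: [0.4629, 0.0511, 0.2705]
ee_rot: [2.788, 1.447, 0.001]
ft_force: [-0.3, 0.4, 0.5]
width: 0.7
finger_force: 0.0
```

To row units: 10 cm / 75 = 0.1333, 8.5 cm / 75 = 0.1133.

Emit:
send_rows([
  {"xyz": [0, 0, 0.02], "claw": 0.4, "rot": [0, 0, 0]},
  {"xyz": [0, 0, 0.0467], "claw": 0.4, "rot": [0, 0, 0]},
  {"xyz": [0, 0, 0.08], "claw": 0.4, "rot": [0, 0, 0]},
  {"xyz": [0, 0, 0.1133], "claw": 0.4, "rot": [0, 0, 0]},
  {"xyz": [0, 0, 0.1333], "claw": 0.4, "rot": [0, 0, 0]},
  {"xyz": [0, 0, 0.1333], "claw": 0.4, "rot": [0, 0, 0]},
  {"xyz": [0, 0, 0.1333], "claw": 0.4, "rot": [0, 0, 0]},
])

```text
time: 13.3
tool_pos: [0.4625, 0.0509, 0.37]
ee_rot: [2.789, 1.446, -0.0]
ft_force: [-0.5, -0.3, 0.0]
width: 0.695
finger_force: 0.0
```

```bash
python3 st.py fin.png
```

```text
time 13.3
tool_pos [0.4625 0.0509 0.37  ]
ft_force [-0.4971 -0.32    0.0411]
torque [0.0093 0.0293 0.0071]
width 0.6948
finger_force 0.0
red 3 [333.33333333 259.33333333]
```

View pics/fin.png

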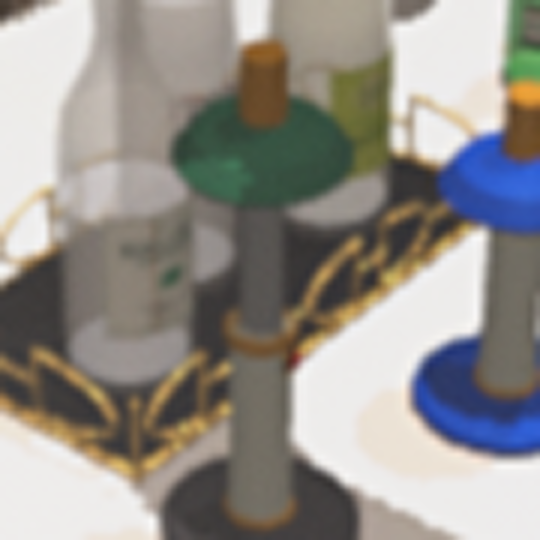

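The head stays up by itself: knob at crop (263,85), shade at (263,150). The red button is out at (296,358) and the gripper is clear.

```bash
python3 -c "
from station import bot
print(bot.close_job())"
```

```text
the job is handed in; nothing more can be done
None
```

I raised the lamp, turned it until the red button sprang out, and let go: the head now stands on its lock at about 92 mm by itself, nothing else was touched, and the job is handed in (no verdict came back).

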